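# Hang the slide carrier on the lipped drying rail and shut the cover

### The arm

A 6-joint arm with a two-finger parallel gripper is mounted at the origin on a cart in front of the work surface, level with it; the furniture and walls round the work are solid. World frame = base frame: x ahead of the robot, y to its left, z up, the work surface at z = 0. Lengths are in mm, angles in rad, forces in N, time in s.
With the tool pointing down it reaches from about 350 to 975 mm from the base axis. Payload 7.1 kg.
Tool frame: the origin (TCP) lies on the front face of the gripper's body, between the roots of the fingers; the fingertips stand 80 mm ahead of it and the grasp point (between the pads) lies 61 mm ahead of it (env.tips_ahead is the distance from the TCP to the fingertips, in mm); z points along the fingers, y is the direction in which the jaws open and shut (so a half turn about z gives the same grasp; the last joint's range is limited). The gripper opens to 88 mm and grips with 3 to 60 N. Pads are 20 mm wide; open, the fingers measure 115 mm over their backs; the gripper's body (75 mm by 178 mm) begins 61 mm behind the grasp point.
Start: joints at [-1.226, 0.423, 1.63, -0, 1.089, -0.019], TCP at [222.409, -584.072, 302.675] pointing down, gripper open.
Joint ranges: [-3, 3], [-0.9, 2.11], [0.09, 2.58], [-1.31, 4.45], [0.11, 2.69], [-2.54, 2.54]. Speed limits (rad/s): [2.39, 2.39, 3.01, 3.14, 3.14, 3.14].

### API

Orientations are given as a unit quaternion [x, y, z, w].
In Python, from station import env, set_gripper, viewer, workorder gives the robot as it stands. Calls block until the motion is done:
- env.reach(position, orientation): joint-space move of the TCP to a pose.
- env.move_l(position, rot=None, rate=150, f_stop=None): straight line of the TCP; rot=None keeps the orientation; rate is the mean speed in mm/s. With f_stop (N) it stops when the force on the tool has changed by that much, and returns True; else False.
- env.move_joints(angles): joint-space move.
- set_gripper(opening): finger opening in mm; the grip force is fixed at half the most; returns when the fingers have stopped.
- env.hold(seconds).
- env.ik(position, orientation): joint angles nearest the present ones, or None.
- env.read_state(): the state.
- viewer.camera(name): name is "side" or "top" or "wrist"; returns the picture (420x560x3 uint8, blue, green, red); there is no depth.
- viewer.camera_params(name): a dict with "fx", "fy", "cx", "cy" (pixels), "pose" (4x4, takes a point from camera to world coordinates); the wrist camera has in their place "tool_from_camera" (4x4, takes a point from camera to tool coordinates, whose origin is the TCP and whose axes are the flange's). Camera axes: x right, y up, looking along -z (the intrinsics and any distortion apply to the point x, -y, -z); pixel columns grow to the right and rows downward; lengths in mm; the calibration is good to about 2 mm. The wrist camera is an equidistant fisheye: a pixel r from the principal point sees the ray r / f radians off the axis. A picture is of the moment at which its call begins: read the wrist's pose just before it. camera_params takes no time and is no camera call.
A pose or a line that the arm cannot do raises env.IKError and nothing moves.
- workorder.sign_off(): hands the job in, once; it reports no verdict.
The state is a dict: "time_s": time; "qpos": joint angles; "dq": joint speeds; "tau": joint torques, N m; "tool_pos": TCP position; "orientation": TCP orientation; "force": force on the tool from outside, world axes, zero at the start; "wrist_torque": the same for the moment, N m; "width": finger opening in mm.
Only numpy, scipy, OpenCV 4.12 (cv2) and the standard library are available. Lean on these libraries where they do the work, as an engineer would, in place of code of your own. Each camera call takes 0.05 s, during which the arm holds its last target.

### The job

Take the steel slide carrier by its black handle out of the tilted drain stand, lift its hook over the lip of the drying station's rail at the open loading window, and lower it until the hook sits fully down behind the lip. Then slide the hung carrier along the rail, under the roof, until it meets the end stop, let go, and swing the hinged cover fully shut over the window so that its tab drops behind the lip. Leave the tape roll, the timer and the dish where they are.

Things in the scene. Friction and masses are not known exactly. Their poses are not given: they have to be found in the camera images.
- carrier: Loose steel slide carrier, 150 g: plate 84 wide (y +-42), 4 thick (x -4 to 0), z -90 to 4, slides clipped on its front (-x) to x -7.5. Origin: back face of plate, mid width, level with the hook's underside. x to the hook's side, z up the plate. Starts leaning in the stand, z 31.5 deg (0.55 rad) from vertical towards the stand's -y. To be hung upright, axes parallel to the station's.
- handle (a point): Point inside the carrier's black handle, at (-7, 0, 42) mm in the carrier frame; a good grasp point, gripped along the carrier's y. The handle is a bar standing up from the plate's top: 20 wide (y +-10), 10 thick (x -12 to -2), up to z = 60. Site axes are the carrier's.
- beak (a point): Tip of the carrier's hook, at (17, 0, -14) mm in the carrier frame. The hook is a strap 30 wide (y +-15) at the plate's back: crown z 0 to 4, x 0 to 19, then a beak turned down at x 15 to 19 to z -14; clear gap between plate and beak 15 mm.
- stand: White V-shaped drain stand, fixed, grey base x -37 to 33, y +-72 mm. Origin on the worktop. The carrier starts with its origin at (0, -22, 112), turned 0.55 rad about the stand's +x (top leaning to -y), resting on its bottom edge and its -y edge, between edge guards 2 mm clear in front and behind. It comes out freely along its own z or straight up; nothing stands above it.
- station: Drying station, fixed, grey base x -35 to 75, y +-72 mm. Origin on the worktop under the lip's front face, mid width; x to the back, y along the rail, z up. Lip = top of an upright aluminium wall, x 0 to 6, z 135, y +-62. Behind it a trough x 6 to 45, floor z 111, back wall top z 146, end walls with inner faces at y +-57, tops z 151. Hung, the carrier's plate is in front of the wall.
- window (a point): Middle of the loading window at the top of the lip's front face, station (0, -25, 135) mm. From station y -57 to 7 the trough is open from above while the cover is up. Seated here, the crown rests on the lip top: carrier origin at this height and 0 to 9 mm in front (-x) of it.
- home (a point): Where the carrier's origin is when it hangs against the end stop (the end wall at y = +57): station (0, 42, 135) mm, give or take 0 to 9 mm towards -x. From station y 7 to 57 a roof covers the trough (x 6 to 50, underside z 147, top z 151), so the hook cannot be dropped in from above here, only slid in along y from the window.
- flap (a joint): Hinge of the steel cover of the window, rad: 0 = shut, level with the roof; grows as it swings up and back, to 2.1. Starts 1.7 to 2.0, just past vertical. 40 g, stiff hinge (0.02 N m): stays where left, must be pushed all the way. Hinge line along the station's y at station x 47, z 149 mm. Cover 60 wide (station y -55 to 5), 38 long, 4 thick. It cannot shut on a hook in the window.
- flap_edge (a point): Middle of the cover's free edge on its outer (when shut, upper) face, 38 mm from the hinge line; shut, at station (9, -25, 151) mm. A tab 40 wide stands off the inner face at this edge and reaches 22 mm below the hinge's level when shut, behind the lip.
- tape: Roll of beige tape lying flat, 104 across, 25 high; bystander. Origin at the centre of its underside.
- bench_timer: White bench timer lying flat, 66x72x16; bystander. Origin at the centre of its underside.
- dish: Lidded petri dish, 90 across, 15 high; bystander. Origin at the centre of its underside.

How it is judged:
By the outcome, as a careful person would: the job done as asked, in the order asked, and still so for the second after the job is handed in, with the robot touching nothing.
It also fails if it takes over 54 s, if anything falls off the work surface, if the arm or the gripper's body presses on something with over 40 N, if the wrist force passes 120 N, or if a joint passes its speed limit or range.

## Working session

There is one attempt and no reset: what is moved stays moved. The work goes in short steps, each a Python script; the robot and the scene stay as the last script left them, time stands still between calls to the robot, and variables do not carry over. Pictures are saved under pics/ and viewed, and the job is handed in when it is done.

```bash
ls; mkdir -p pics; python3 - <<'E'
from station import env, set_gripper, viewer, workorder
import cv2
for n in ["side","top","wrist"]:
    cv2.imwrite(f"pics/a_{n}.png",viewer.camera(n)); print(n,viewer.camera_params(n))
print(env.read_state())
E
```

```text
pics
side {'fx': 393.13865588010486, 'fy': 393.13865588010486, 'cx': 277.3568711164967, 'cy': 212.91714347167004, 'pose': array([[-9.96861521e-01,  1.21859589e-02, -7.82215504e-02,
         4.64110387e+02],
       [-7.51113490e-02, -4.57720789e-01,  8.85917583e-01,
         9.64332420e+02],
       [-2.50078746e-02,  8.89012475e-01,  4.57199546e-01,
         5.68380808e+02],
       [ 0.00000000e+00,  0.00000000e+00,  0.00000000e+00,
         1.00000000e+00]])}
top {'fx': 537.02686202812, 'fy': 537.02686202812, 'cx': 273.9238307775923, 'cy': 211.68026338120933, 'pose': array([[-2.61989786e-02,  9.83522618e-01, -1.78876698e-01,
         3.00681399e+02],
       [-9.99637231e-01, -2.68937563e-02, -1.45990625e-03,
         4.71499594e+01],
       [-6.24651714e-03,  1.78773559e-01,  9.83870416e-01,
         1.40029168e+03],
       [ 0.00000000e+00,  0.00000000e+00,  0.00000000e+00,
         1.00000000e+00]])}
wrist {'fx': 325.19226210127806, 'fy': 325.19226210127806, 'cx': 275.42392736813224, 'cy': 207.98848794380825, 'tool_from_camera': array([[ 8.60445831e-04,  9.68588575e-01,  2.48667314
[... 263 characters left out ...]
       1.00000000e+00]])}
{'time_s': 0.15, 'qpos': array([-1.22603015e+00,  4.23686209e-01,  1.63049584e+00, -1.12095949e-05,
        1.08859472e+00, -1.89863030e-02]), 'dq': array([ 0.0011989 , -0.00075691, -0.00298022,  0.00116302, -0.001758  ,
       -0.00131373]), 'tau': array([ 6.40730959e-04, -5.44983959e+01, -2.73919040e+01,  6.44451566e-02,
        2.04994215e-02, -6.99462180e-05]), 'tool_pos': array([ 222.2824295 , -583.78118485,  302.07446956]), 'orientation': array([ 9.83505416e-01,  1.80877709e-01, -1.00912931e-04, -5.83416270e-04]), 'force': array([-0.43793699,  0.11560703, -0.26461356]), 'wrist_torque': array([-0.00510036,  0.00659796, -0.0099747 ]), 'width': 87.79758232911455}
```

View pics/a_side.png

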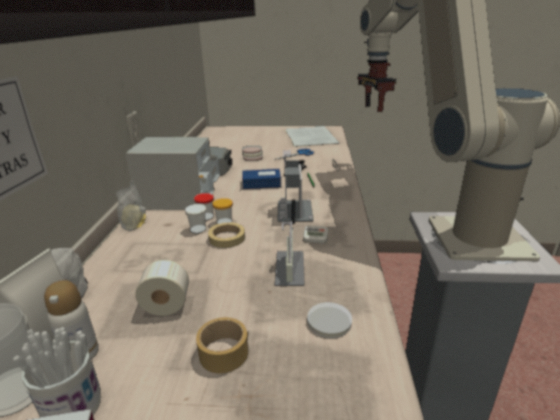

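View pics/a_top.png

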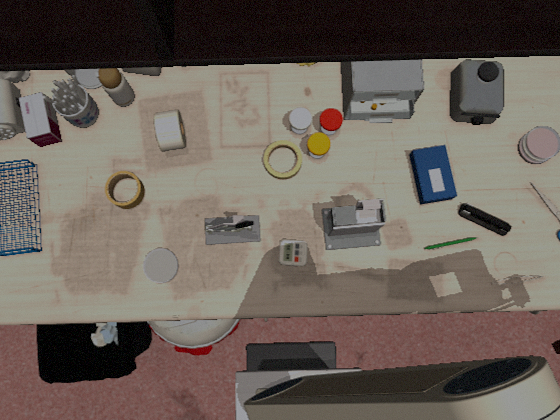

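View pics/a_wrist.png

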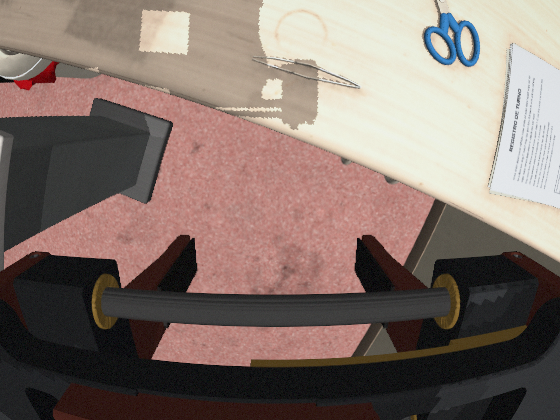

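```bash
python3 - <<'E'
import cv2,numpy as np
t=cv2.imread("pics/a_top.png")
a=cv2.resize(t[185:265,190:400],None,fx=3.8,fy=3.8,interpolation=cv2.INTER_CUBIC); cv2.imwrite("pics/b_top.png",a)
s=cv2.imread("pics/a_side.png")
a=cv2.resize(s[150:290,230:350],None,fx=4.2,fy=4.2,interpolation=cv2.INTER_CUBIC); cv2.imwrite("pics/b_side.png",a)
E
```

```text
(no output)
```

View pics/b_top.png

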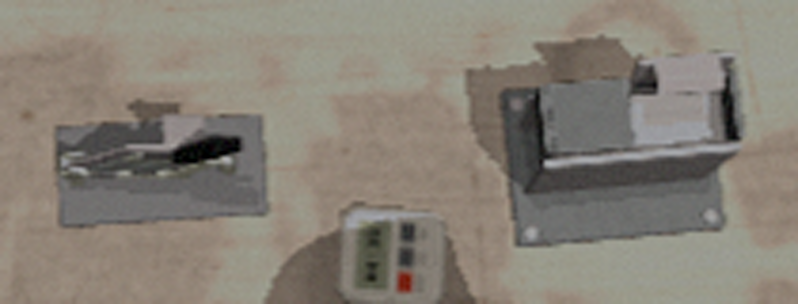

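View pics/b_side.png

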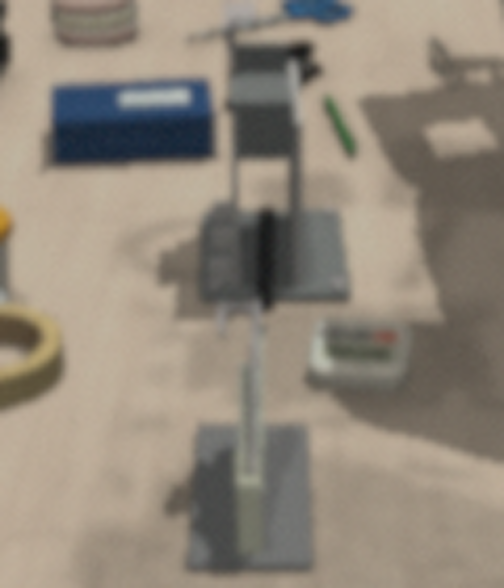

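```bash
cat > h.py <<'E'
import numpy as np, cv2
from scipy.spatial.transform import Rotation as R
from station import env, set_gripper, viewer, workorder
def ray(name,px,st=None):
    p=viewer.camera_params(name); u,v=px
    x=(u-p['cx'])/p['fx']; y=(v-p['cy'])/p['fy']
    if name=='wrist':
        r=np.hypot(x,y); s=np.sin(r)/r if r>1e-9 else 1
        d=np.array([x*s,-y*s,-np.cos(r)])
        T=np.eye(4); T[:3,:3]=R.from_quat(st['orientation']).as_matrix(); T[:3,3]=st['tool_pos']
        M=T@p['tool_from_camera']
    else: d=np.array([x,-y,-1.]); M=p['pose']
    return M[:3,3],M[:3,:3]@d
def onz(name,px,z,st=None):
    o,d=ray(name,px,st); return o+d*(z-o[2])/d[2]
def proj(name,P,st=None):
    p=viewer.camera_params(name); 
    if name=='wrist':
        T=np.eye(4); T[:3,:3]=R.from_quat(st['orientation']).as_matrix(); T[:3,3]=st['tool_pos']; M=T@p['tool_from_camera']
    else: M=p['pose']
    c=M[:3,:3].T@(np.asarray(P)-M[:3,3]); X=np.array([c[0],-c[1],-c[2]])
    if name=='wrist':
        r=np.arctan2(np.hypot(X[0],X[1]),X[2]); n=np.hypot(X[0],X[1]); x,y=X[0]/n*r,X[1]/n*r
    else: x,y=X[0]/X[2],X[1]/X[2]
    return np.array([p['cx']+p['fx']*x,p['cy']+p['fy']*y])
def meet(r1,r2):
    (o1,d1),(o2,d2)=r1,r2; d1=d1/np.linalg.norm(d1); d2=d2/np.linalg.norm(d2)
    t=np.linalg.lstsq(np.c_[d1,-d2],o2-o1,rcond=None)[0]
    a,b=o1+d1*t[0],o2+d2*t[1]; return (a+b)/2,np.linalg.norm(a-b)
E
python3 - <<'E'
from h import *
np.set_printoptions(precision=1,suppress=True)
f=lambda x,y:(190+x/3.8,185+y/3.8)
for nm,c in dict(stand=[(57,125),(265,115),(268,212),(60,226)],station=[(502,88),(722,228),(517,245)]).items():
    for q in c: print(nm,onz('top',f(*q),5))
print('handle', onz('top',f(207,150),160))
# ik tests
for yaw in (0,np.pi):
    q=R.from_euler('z',yaw)*R.from_euler('x',np.pi)
    for th in (0,0.55,-.55):
        print(yaw,th,[env.ik([480,y,250],(R.from_euler('x',th)*q).as_quat()) for y in (90,)])
E
```

```text
stand [542.7 231.4   5. ]
stand [545.8  86.9   5. ]
stand [478.   86.3   5. ]
stand [472.1 229.5   5. ]
station [560.3 -78.3   5. ]
station [ 458.5 -225.     5. ]
station [450.6 -83.9   5. ]
handle [497.7 118.6 160. ]
0 0 [array([ 0.2,  0.3,  2. , -0. ,  0.9,  1.7])]
0 0.55 [array([-0.1,  0.3,  2. ,  0.7,  1. ,  1. ])]
0 -0.55 [array([ 0.4,  0.4,  1.9, -0.6,  1.1,  2.3])]
3.141592653589793 0 [array([ 0.2,  0.3,  2. ,  0. ,  0.9, -1.4])]
3.141592653589793 0.55 [array([-0.1,  0.3,  2. ,  0.7,  1. , -2.1])]
3.141592653589793 -0.55 [array([ 0.4,  0.4,  1.9, -0.6,  1.1, -0.9])]
```

```bash
python3 - <<'E'
from h import *
np.set_printoptions(precision=4,suppress=True)
q=R.from_euler('x',np.pi).as_quat()
import json
out=[]
for i,(x,y) in enumerate([(500,-130),(500,90)]):
    env.reach([x,y,330],q) if i==0 else env.move_l([x,y,330],rate=200)
    env.hold(.2)
    st=env.read_state(); im=viewer.camera('wrist'); cv2.imwrite(f'pics/w{i}.png',im)
    out.append({k:list(map(float,st[k])) for k in('tool_pos','orientation')}); print(st['time_s'],st['tool_pos'],st['qpos'])
json.dump(out,open('w.json','w'))
E
```

```text
2.275 [ 499.9313 -130.6345  329.9374] [-0.2786  0.2305  1.8417 -0.      1.0695  1.2933]
3.775 [500.05    89.2573 329.9886] [ 0.1532  0.2168  1.8596 -0.0001  1.0652  1.7253]
```

View pics/w0.png

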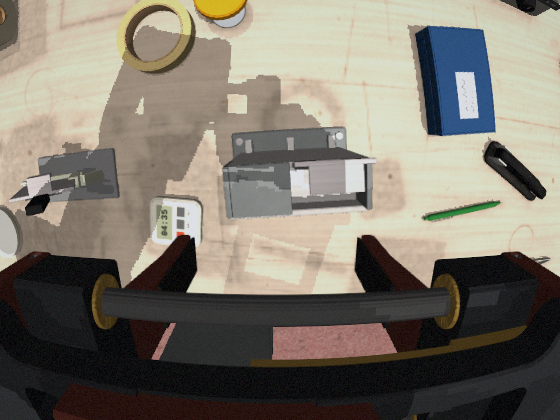

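View pics/w1.png

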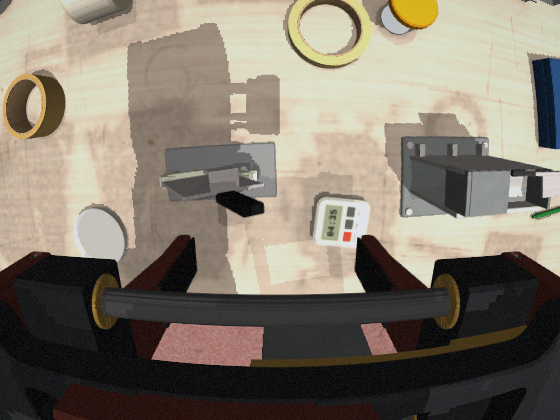

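```bash
python3 - <<'E'
import cv2
a=cv2.imread("pics/w0.png")
cv2.imwrite("pics/c0.png",cv2.resize(a[110:235,210:400],None,fx=4.2,fy=4.2,interpolation=cv2.INTER_CUBIC))
b=cv2.imread("pics/w1.png")
cv2.imwrite("pics/c1.png",cv2.resize(b[130:230,150:290],None,fx=5.5,fy=5.5,interpolation=cv2.INTER_CUBIC))
cv2.imwrite("pics/c2.png",cv2.resize(a[135:225,0:130],None,fx=6,fy=6,interpolation=cv2.INTER_CUBIC))
E
```

```text
(no output)
```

View pics/c0.png

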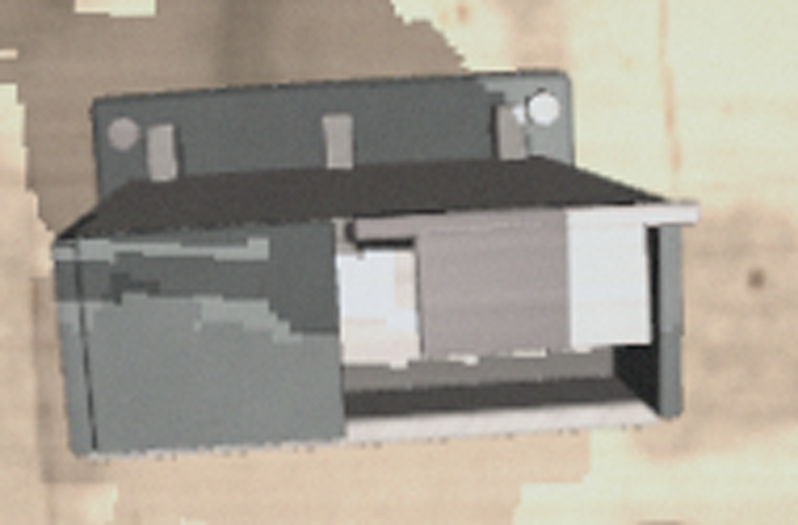

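View pics/c1.png

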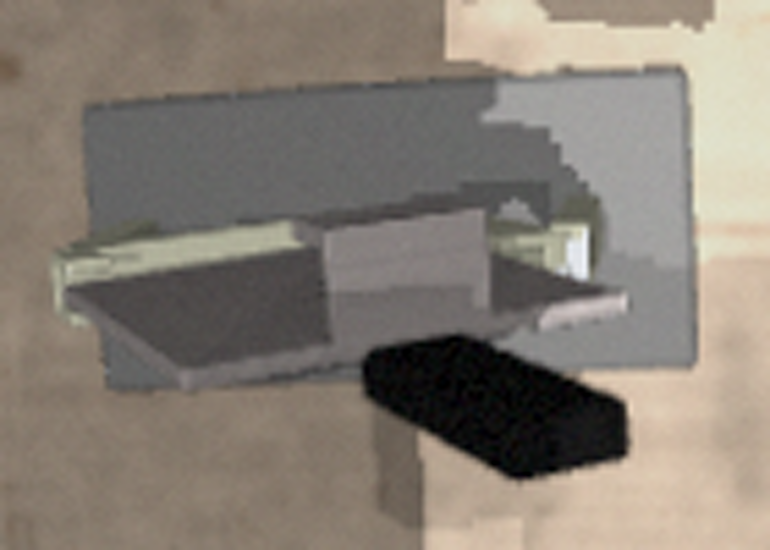

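View pics/c2.png

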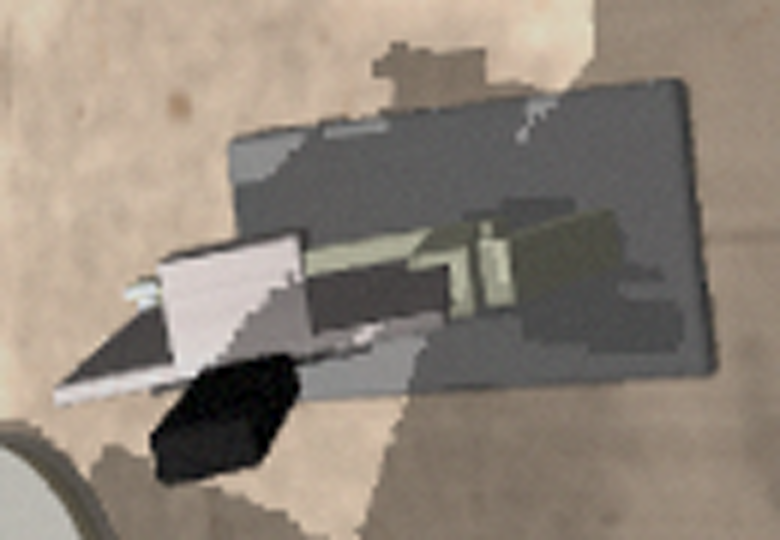

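```bash
python3 - <<'E'
import cv2
a=cv2.imread("pics/w0.png")
def crop(im,x0,y0,x1,y1,f,n):
    c=cv2.resize(im[y0:y1,x0:x1],None,fx=f,fy=f,interpolation=cv2.INTER_NEAREST)
    for x in range(x0,x1,5): cv2.putText(c,str(x),((x-x0)*f,8),0,.3,(0,0,255),1); cv2.line(c,((x-x0)*f,0),((x-x0)*f,4),(0,0,255))
    for y in range(y0,y1,5): cv2.putText(c,str(y),(0,(y-y0)*f+4),0,.3,(0,0,255),1)
    cv2.imwrite(n,c)
crop(a,285,150,385,220,8,"pics/d0.png")
crop(a,220,150,300,222,8,"pics/d1.png")
E
```

```text
(no output)
```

View pics/d0.png

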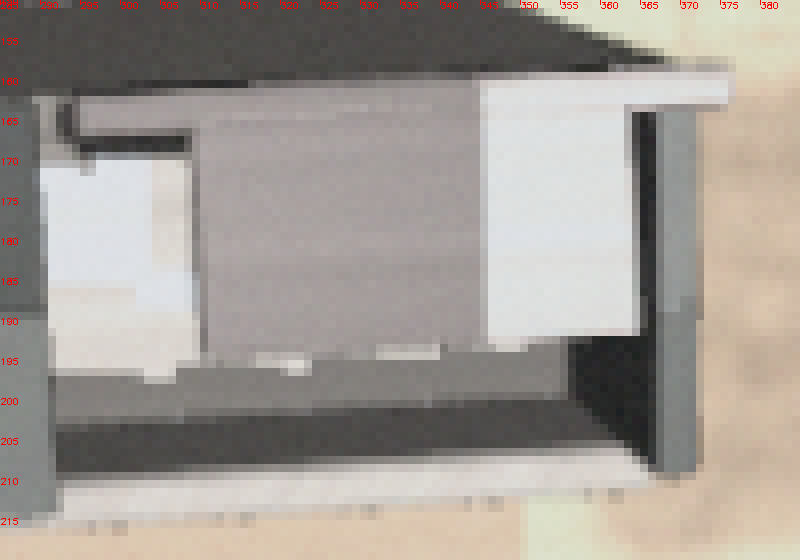

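View pics/d1.png

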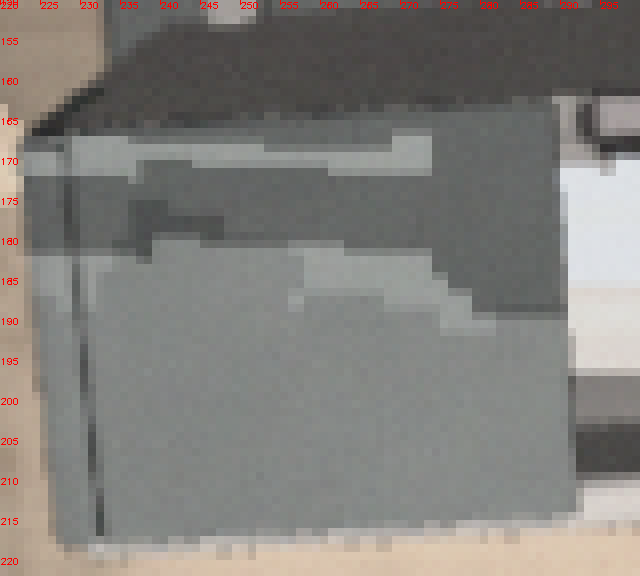

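```bash
python3 - <<'E'
from h import *
import json
np.set_printoptions(precision=1,suppress=True)
from scipy.optimize import least_squares
st=json.load(open('w.json'))[0]
W=lambda u,v,z:onz('wrist',(u-.5,v-.5),z,st)
obs=[(W(292,214.3,151),6,7),(W(232.3,217,151),6,57),(W(289,162,151),50,7),(W(295,214.9,135),0,None),(W(350,211.2,135),0,None),(W(367,164,151),None,-57),(W(366.8,209,151),None,-57),(W(371.8,209,151),None,-62)]
def res(p):
    r=[]
    c,s=np.cos(p[2]),np.sin(p[2])
    for P,x,y in obs:
        d=P[:2]-p[:2]; l=(c*d[0]+s*d[1],-s*d[0]+c*d[1])
        if x is not None:r.append(l[0]-x)
        if y is not None:r.append(l[1]-y)
    return np.array(r)
f=least_squares(res,[486,-154,0.05]); print(f.x[:2],f.x[2:]*57.3,f.fun)
for c in [(210+95/4.2,110+98/4.2),(210+570/4.2,110+72/4.2)]:
  print(W(*c,6))
S=f.x
c,s=np.cos(S[2]),np.sin(S[2])
for a in [(75,72),(75,-72)]: print(S[0]+c*a[0]-s*a[1],S[1]+s*a[0]+c*a[1])
np.save('S.npy',S)
# top check: window lip mid
print(proj('top',[S[0]+s*25,S[1]-c*25,135]))
E
```

```text
[ 491.6 -152.2] [3.6] [-0.5  0.1  0.3  0.3 -0.7  0.2  0.3  0.5 -0.6 -0.2  0.3]
[561.2 -77.5   6. ]
[ 569.9 -219.2    6. ]
561.9003042391456 -75.6301648077583
570.9642486198267 -219.34462097784552
[369.3 224.6]
```

```bash
python3 - <<'E'
from h import *
import json
np.set_printoptions(precision=1,suppress=True)
from scipy.optimize import least_squares
sts=json.load(open('w.json'))
f1=lambda u,v:np.array((150+u/5.5-.5,130+v/5.5-.5)); f0=lambda u,v:np.array((0+u/6-.5,135+v/6-.5))
B='b';C='c'
obs=[(1,f1(323,230),C,(19,15,4)),(1,f1(485,208),C,(19,-15,4)),(1,f1(490,308),C,(0,-15,4)),(1,f1(332,343),C,(0,15,4)),
(0,f0(160,265),C,(19,15,4)),(0,f0(301,237),C,(19,-15,4)),(0,f0(174,368),C,(0,15,4)),
(1,f1(185,372),C,(0,42,4)),(1,f1(626,292),C,(0,-42,4)),
(1,f1(85,105),B,(33,72,5)),(1,f1(685,66),B,(33,-72,5)),(1,f1(696,364),B,(-37,-72,5)),(1,f1(106,388),B,(-37,72,5)),
(0,f0(685,80),B,(33,-72,5)),(0,f0(230,140),B,(33,72,5)),(0,f0(716,374),B,(-37,-72,5))]
def w(p,k,l):
    l=np.array(l,float)
    if k==C: l=R.from_euler('x',.55).apply(l)+[0,-22,112]
    return R.from_euler('z',p[2]).apply(l)+[p[0],p[1],0]
def res(p): return np.concatenate([proj('wrist',w(p,k,l),sts[i])-px for i,px,k,l in obs])
f=least_squares(res,[511,158,.04],loss='soft_l1'); p=f.x
print(p[:2],p[2]*57.3); print(res(p).reshape(-1,2))
np.save('ST.npy',p)
h=w(p,C,(-7,0,42)); print('handle',h)
for c in [(-12,-10,60),(-12,10,60),(-2,10,60),(-2,-10,60)]:
    P=w(p,C,c);u=proj('wrist',P,sts[1]);v=proj('wrist',P,sts[0]); print((u-[149.5,129.5])*5.5,(v-[-.5,134.5])*6)
E
```

```text
[510.8 160. ] 2.0188161812489804
[[ 0.1 -1.2]
 [ 0.4 -0.7]
 [ 0.6  0.8]
 [ 0.  -1.3]
 [-0.4 -1.3]
 [-0.2 -0.7]
 [-0.3 -2. ]
 [-1.3 -2.3]
 [ 0.3  0.2]
 [-0.9  2.1]
 [ 0.7  2.8]
 [ 0.6  3.2]
 [ 0.2  2.9]
 [-0.5  1.7]
 [-0.6  1.5]
 [ 0.   2.8]]
handle [505.4 115.9 147.8]
[629.8 448.3] [258.6 455.7]
[507.9 471.3] [151.5 475.2]
[503.6 403. ] [140.4 415.9]
[626.8 382.2] [248.1 396.4]
```

```bash
python3 - <<'E'
from h import *
import json
np.set_printoptions(precision=2,suppress=True)
from scipy.optimize import least_squares
sts=json.load(open('w.json'))
f1=lambda u,v:np.array((150+u/5.5-.5,130+v/5.5-.5)); f0=lambda u,v:np.array((0+u/6-.5,135+v/6-.5))
obs=[(1,f1(323,230),(19,15,4)),(1,f1(485,208),(19,-15,4)),(1,f1(490,308),(0,-15,4)),(1,f1(332,343),(0,15,4)),
(0,f0(160,265),(19,15,4)),(0,f0(301,237),(19,-15,4)),(0,f0(174,368),(0,15,4)),
(1,f1(185,372),(0,42,4)),(1,f1(626,292),(0,-42,4)),
(1,f1(627,455),(-12,-10,60)),(1,f1(520,480),(-12,10,60)),(0,f0(160,482),(-12,10,60)),(0,f0(255,465),(-12,-10,60))]
def w(p,l): return R.from_euler('ZXY',[p[3],p[4],p[5]]).apply(np.array(l,float))+p[:3]
def res(p): return np.concatenate([proj('wrist',w(p,l),sts[i])-px for i,px,l in obs])
for free in ('yaw','all'):
    m=np.array([1,1,1,1,1 if free=='all' else 0,1 if free=='all' else 0])
    x0=np.array([510,138,112,.04,.55,0])
    g=lambda q: res(x0+m*(q))
    f=least_squares(g,np.zeros(6),loss='soft_l1'); p=x0+m*f.x
    print(p[:3],p[3:]*57.3); print(np.abs(g(f.x)).max()); print('handle',w(p,(-7,0,42)))
    np.save(f'C_{free}.npy',p)
print(res(p).reshape(-1,2))
E
```

```text
[510.21 138.05 111.56] [ 2.91 31.52  0.  ]
1.8930390116233298
handle [504.33 115.77 147.37]
[510.6  138.14 111.31] [ 3.72 31.76 -1.39]
1.6841609803071265
handle [504.03 115.66 146.87]
[[-0.13  0.31]
 [-0.05 -0.07]
 [ 0.55  1.28]
 [ 0.19  0.05]
 [-0.35 -0.09]
 [-0.28 -0.2 ]
 [ 0.23 -0.93]
 [-0.89 -0.16]
 [ 0.14  0.01]
 [ 0.98 -0.1 ]
 [-1.5   0.19]
 [-0.22  0.3 ]
 [ 1.68 -0.62]]
```

```bash
python3 - <<'E'
from h import *
np.set_printoptions(precision=1,suppress=True)
H=np.array([504.2,115.7,147.2]); yaw=np.deg2rad(2.9)
Rc=R.from_euler('ZX',[yaw,.55]); q=(Rc*R.from_euler('x',np.pi)).as_quat(); zc=Rc.apply([0,0,1])
print(env.ik(H+61*zc,q))
env.reach(H+(61+75)*zc,q)
print(env.move_l(H+61*zc,rate=100,f_stop=8))
set_gripper(0)
s=env.read_state(); print(s['time_s'],s['width'],s['force'],s['tool_pos'],H+61*zc)
im=viewer.camera('wrist'); cv2.imwrite('pics/g1.png',im)
E
```

```text
[-0.1  0.5  2.   0.7  0.9  0.9]
False
6.5083 19.738572329821334 [-0.2  2.5  0.7] [505.8  84.2 199.3] [505.8  83.9 199.2]
```

View pics/g1.png

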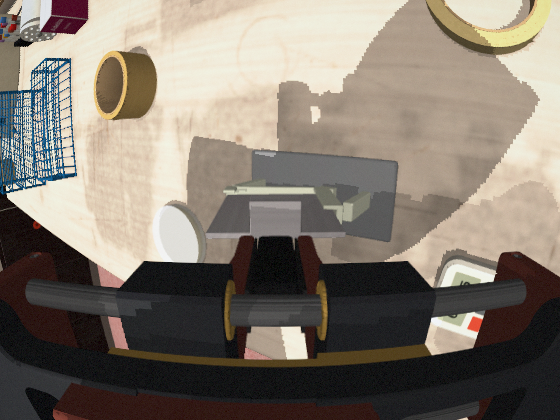

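```bash
cat >> h.py <<'E'
S=np.load('S.npy'); RS=R.from_euler('z',S[2]); QU=(RS*R.from_euler('x',np.pi)).as_quat()
def tcp(sx,sy,oz,off=(0,0,0)):
    return RS.apply(np.array([sx-7,sy,0.])+off)+[S[0],S[1],oz+103]
E
python3 - <<'E'
from h import *
np.set_printoptions(precision=1,suppress=True)
s=env.read_state(); p=s['tool_pos']
print(env.move_l(p+[0,0,115],rate=150))
env.reach(tcp(-60,-25,185),QU); env.hold(.3)
s=env.read_state(); print(s['time_s'],s['width'],s['force'],s['tool_pos'],tcp(-60,-25,185))
im=viewer.camera('wrist'); cv2.imwrite('pics/g2.png',im)
cv2.imwrite('pics/g2s.png',viewer.camera('side'))
import json; json.dump({k:list(map(float,s[k])) for k in('tool_pos','orientation')},open('g2.json','w'))
E
```

```text
False
8.9583 20.030581127031322 [ 0.2  0.2 -2.1] [ 426.5 -181.   288. ] [ 426.3 -181.4  288. ]
```

View pics/g2.png

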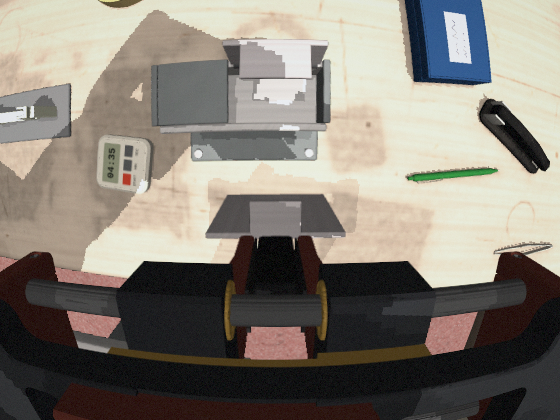

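View pics/g2s.png

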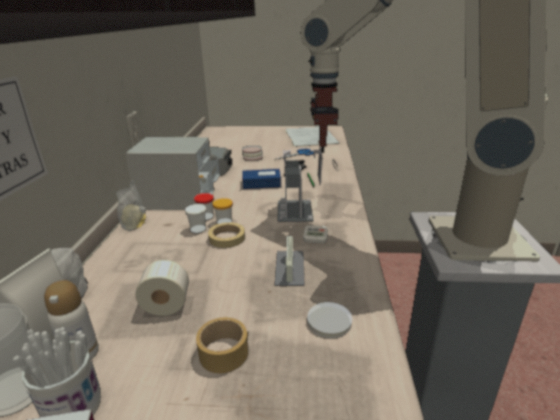

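```bash
cat > cr.py <<'E'
import cv2,sys
n,x0,y0,x1,y1,f,o=sys.argv[1],*map(int,sys.argv[2:7]),sys.argv[7]
im=cv2.imread(n)
c=cv2.resize(im[y0:y1,x0:x1],None,fx=f,fy=f,interpolation=cv2.INTER_NEAREST)
for x in range(x0,x1,5): cv2.putText(c,str(x),((x-x0)*f,8),0,.3,(0,0,255),1); cv2.line(c,((x-x0)*f,0),((x-x0)*f,4),(0,0,255))
for y in range(y0,y1,5): cv2.putText(c,str(y),(0,(y-y0)*f+4),0,.3,(0,0,255),1)
cv2.imwrite(o,c)
E
python3 cr.py pics/g2.png 200 185 350 245 5 pics/e0.png; python3 cr.py pics/g2.png 145 30 340 165 4 pics/e1.png
python3 - <<'E'
from h import *
import json
np.set_printoptions(precision=1,suppress=True)
st=json.load(open('g2.json')); T=R.from_quat(st['orientation'])
def cw(l): # carrier pt -> world, nominal grasp; tool=Rx(pi) of carrier
    return T.apply(R.from_euler('x',np.pi).apply(np.array(l,float)-[-7,0,103]))+st['tool_pos']
for l in [(19,15,4),(19,-15,4),(0,15,4),(0,-15,4),(0,42,4),(0,-42,4),(0,42,-90),(0,-42,-90)]: print(l,proj('wrist',cw(l),st)+.5)
ws=lambda l:RS.apply(np.array(l,float)*[1,1,0])+[S[0],S[1],l[2]]
for l in [(6,7,151),(6,57,151),(50,7,151),(0,-57,135),(0,5,135),(0,62,135),(6,-57,151),(6,-62,151),(-35,72,6),(-35,-72,6)]: print(l,proj('wrist',ws(l),st)+.5)
E
```

```text
(19, 15, 4) [248.6 202. ]
(19, -15, 4) [300.7 202.1]
(0, 15, 4) [249.3 233.4]
(0, -15, 4) [300.  233.4]
(0, 42, 4) [204.6 233. ]
(0, -42, 4) [344.8 233.1]
(0, 42, -90) [227.  198.6]
(0, -42, -90) [323.  198.6]
(6, 7, 151) [227.9 121.5]
(6, 57, 151) [158.  124.6]
(50, 7, 151) [227.9  57.9]
(0, -57, 135) [319.8 130.2]
(0, 5, 135) [233.9 130. ]
(0, 62, 135) [159.4 132.8]
(6, -57, 151) [323.1 121.6]
(6, -62, 151) [330.4 121.9]
(-35, 72, 6) [191.1 160.7]
(-35, -72, 6) [317.2 160.1]
```

View pics/e0.png

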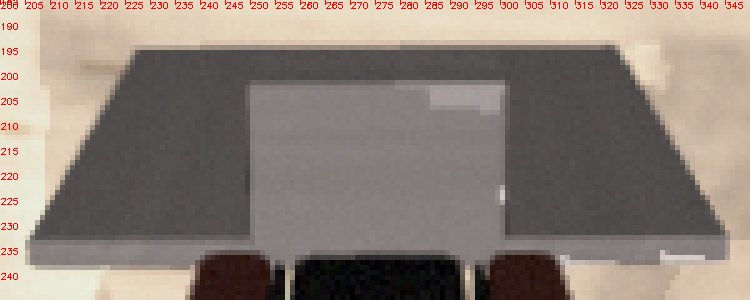

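View pics/e1.png

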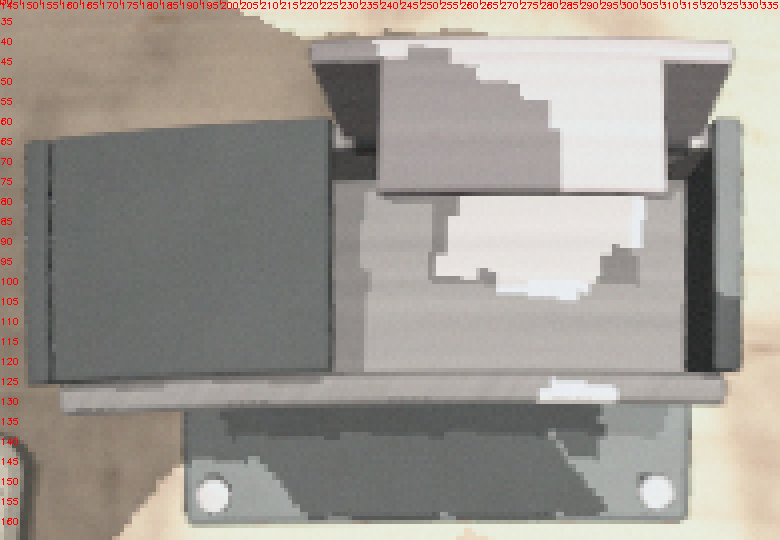

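```bash
python3 - <<'E'
from h import *
import json
np.set_printoptions(precision=2,suppress=True)
from scipy.optimize import least_squares
st=json.load(open('g2.json')); T=R.from_quat(st['orientation'])
obs=[((19,15,4),(248.9,201.2)),((19,-15,4),(300.7,201.2)),((0,42,4),(204.7,232.3)),((0,-42,4),(344.6,232.3)),((0,42,-90),(226.8,194)),((0,-42,-90),(322.8,194)),((-4,42,4),(204.6,238)),((-4,-42,4),(344.6,237.3))]
# carrier in tool: rotation Rx(pi)*E, origin o
def w(p,l): return T.apply((R.from_euler('x',np.pi)*R.from_euler('zyx',p[3:])).apply(np.array(l,float))+p[:3])+st['tool_pos']
x0=np.array([7,0,103,0,0,0.])
res=lambda p:np.concatenate([proj('wrist',w(p,l),st)+.5-px for l,px in obs])
f=least_squares(res,x0); p=f.x; print(p[:3],np.rad2deg(p[3:])); print(res(p).reshape(-1,2))
np.save('grasp.npy',p)
E
```

```text
[  7.78   0.02 103.28] [ 0.08 -2.1   0.14]
[[-0.4   0.  ]
 [ 0.11 -0.07]
 [-0.09 -0.31]
 [ 0.22 -0.5 ]
 [-0.17  0.07]
 [ 0.07 -0.06]
 [ 0.5   0.19]
 [-0.24  0.7 ]]
```

```bash
cat >> h.py <<'E'
G=np.load('grasp.npy')
RT=RS*(R.from_euler('x',np.pi)*R.from_euler('zyx',G[3:])).inv(); QT=RT.as_quat()
def tc(sx,sy,oz): return RS.apply([sx,sy,0])+[S[0],S[1],oz]-RT.apply(G[:3])
def where(st): 
    d=np.asarray(st['tool_pos'])+R.from_quat(st['orientation']).apply(G[:3])-[S[0],S[1],0]; return RS.inv().apply(d)
E
python3 - <<'E'
from h import *
import json
np.set_printoptions(precision=1,suppress=True)
env.move_l(tc(-60,-25,166),QT,rate=100)
env.move_l(tc(-4.5,-25,166),QT,rate=100); env.hold(.2)
s=env.read_state(); print(s['time_s'],where(s),s['force'])
cv2.imwrite('pics/g3.png',viewer.camera('wrist'))
json.dump({k:list(map(float,s[k])) for k in('tool_pos','orientation')},open('g3.json','w'))
E
python3 cr.py pics/g3.png 160 95 360 245 4 pics/e2.png
```

```text
10.3083 [ -5.1 -25.  166. ] [ 0.3  0.2 -2.8]
```

View pics/e2.png

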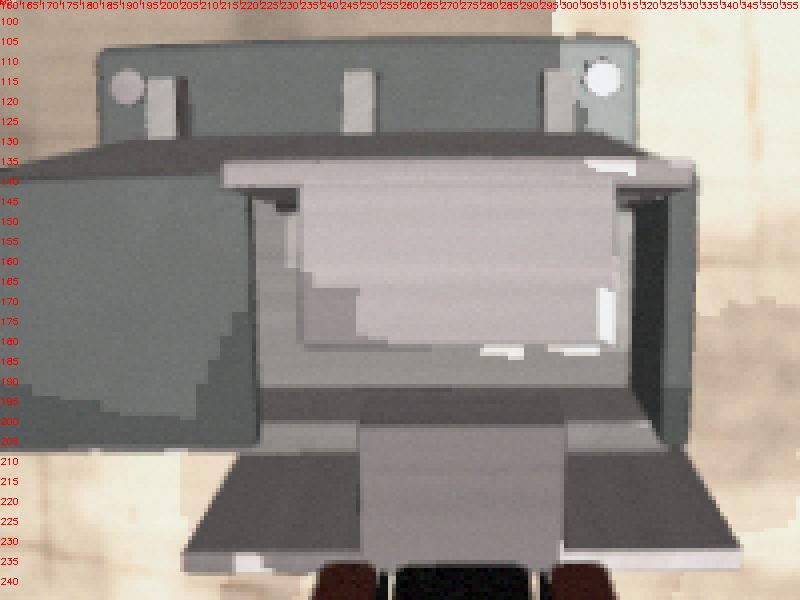

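```bash
python3 - <<'E'
from h import *
import json
np.set_printoptions(precision=1,suppress=True)
st=json.load(open('g3.json')); ws=lambda l:RS.apply(np.array(l,float)*[1,1,0])+[S[0],S[1],l[2]]
for l in [(0,-50,135),(6,-50,135),(0,0,135),(6,7,151),(6,-57,151),(50,7,151)]: print(l,proj('wrist',ws(l),st)+.5)
for l in [(19,15,4),(19,-15,4),(0,42,4),(0,-42,4)]: print(l,proj('wrist',ws(where(st)+l),st)+.5)
E
```

```text
(0, -50, 135) [310.9 207.3]
(6, -50, 135) [311.2 198.9]
(0, 0, 135) [238.5 207.4]
(6, 7, 151) [224.7 205.4]
(6, -57, 151) [324.7 205.3]
(50, 7, 151) [222.3 136.4]
(19, 15, 4) [248.5 201.2]
(19, -15, 4) [300.8 201.1]
(0, 42, 4) [204.6 232. ]
(0, -42, 4) [344.8 231.7]
```

Lip predicted at row 207.3 and seen at about 207.5, so the hook is well placed. Lowering now.

```bash
python3 - <<'E'
from h import *
np.set_printoptions(precision=1,suppress=True)
print(env.move_l(tc(-4.5,-25,141),QT,rate=50,f_stop=4)); s=env.read_state(); print(where(s),s['force'])
print(env.move_l(tc(-4.5,-25,132.5),QT,rate=20,f_stop=4)); s=env.read_state(); print(s['time_s'],where(s),s['force'],s['width'])
cv2.imwrite('pics/g4.png',viewer.camera('wrist'))
E
python3 cr.py pics/g4.png 160 95 360 245 4 pics/e3.png
```

```text
False
[ -4.5 -25.  140.8] [-0.6 -0.4 -1.4]
True
11.4083 [ -4.3 -25.  134. ] [0.2 1.2 5.4] 19.75574254913463
```

View pics/e3.png

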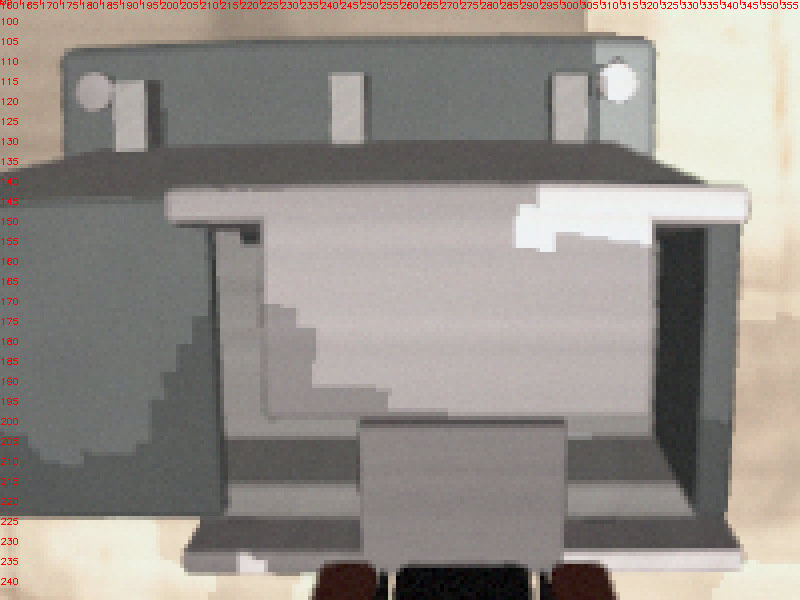

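```bash
python3 - <<'E'
from h import *
np.set_printoptions(precision=1,suppress=True)
print(env.move_l(tc(-4.5,-25,134.4),QT,rate=20)); s=env.read_state(); print(where(s),s['force'])
print(env.move_l(tc(-4.5,34,134.4),QT,rate=50,f_stop=12)); s=env.read_state(); print(where(s),s['force'])
print(env.move_l(tc(-4.5,47,134.4),QT,rate=20,f_stop=6)); s=env.read_state(); print(s['time_s'],where(s),s['force'],s['width'])
cv2.imwrite('pics/g5.png',viewer.camera('wrist'))
E
```

```text
False
[ -4.6 -25.  134.2] [ 0.2 -0.4 -1.5]
False
[ -4.5  33.8 134.4] [ 0.2  0.3 -1.6]
True
13.5417 [ -4.6  42.7 134.3] [ 0.1 -3.1  0.5] 19.452566156855404
```

View pics/g5.png

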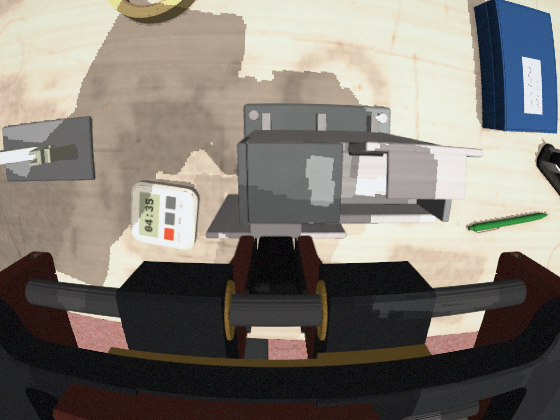

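```bash
python3 - <<'E'
from h import *
np.set_printoptions(precision=1,suppress=True)
print(env.move_l(tc(-4.5,42.8,132.8),QT,rate=15,f_stop=2.5)); s=env.read_state(); print(where(s),s['force'])
set_gripper(60)
s=env.read_state(); print(s['time_s'],s['force'],s['width'])
p=s['tool_pos']
env.move_l(p+[0,0,60],rate=120); 
env.reach(tc(-30,0,135)+[0,0,130],QU); env.hold(.2)
s=env.read_state(); print(s['time_s'],s['tool_pos'])
import json; json.dump({k:list(map(float,s[k])) for k in('tool_pos','orientation')},open('g6.json','w'))
cv2.imwrite('pics/g6.png',viewer.camera('wrist'))
cv2.imwrite('pics/g6s.png',viewer.camera('side'))
E
python3 cr.py pics/g6s.png 250 140 340 250 6 pics/g6sc.png
```

```text
False
[ -4.5  42.7 134. ] [-5.3 -2.2 13.5]
14.625 [ 0.7 -0.5  1. ] 59.936351048867515
15.9167 [ 457.3 -153.4  366.9]
```

View pics/g6.png

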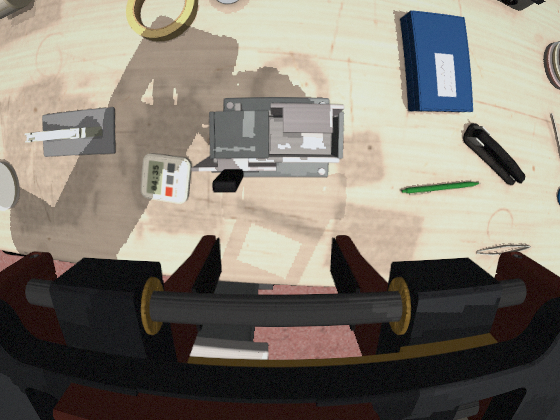

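View pics/g6sc.png

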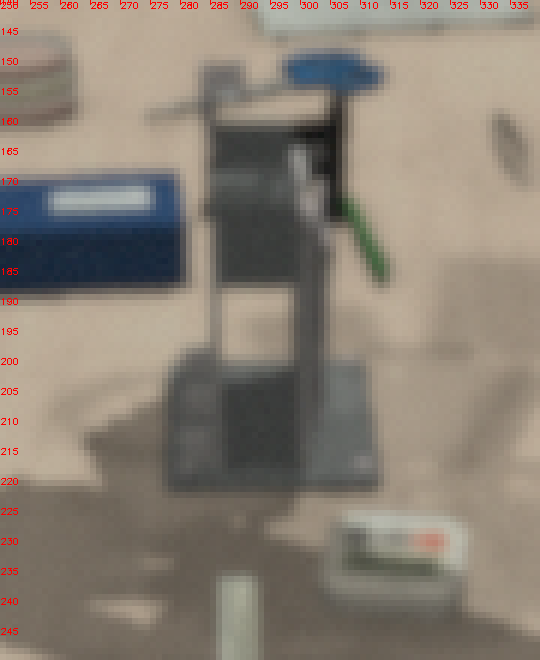

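```bash
python3 cr.py pics/g6.png 185 85 350 200 4 pics/e6.png
python3 - <<'E'
from h import *
import json
np.set_printoptions(precision=1,suppress=True)
st=json.load(open('g6.json')); ws=lambda l:RS.apply(np.array(l,float)*[1,1,0])+[S[0],S[1],l[2]]
o=np.array([-4.5,42,135])
for l in [(-4,42,4),(-12,10,60),(-12,-10,60),(0,42,4),(-2,-10,60),(0,-42,4)]: print(l,proj('wrist',ws(o+l),st)+.5)
for a in (1.7,2.0): print('flap',a,proj('wrist',ws((47-38*np.cos(a),-25,149+38*np.sin(a))),st))
E
```

```text
(-4, 42, 4) [191.  171.6]
(-12, 10, 60) [212.  190.6]
(-12, -10, 60) [236.5 190.5]
(0, 42, 4) [190.8 167.6]
(-2, -10, 60) [236.2 178.2]
(0, -42, 4) [276.3 166.8]
flap 1.7 [307.3 104.5]
flap 2.0 [307.   91.6]
```

View pics/e6.png

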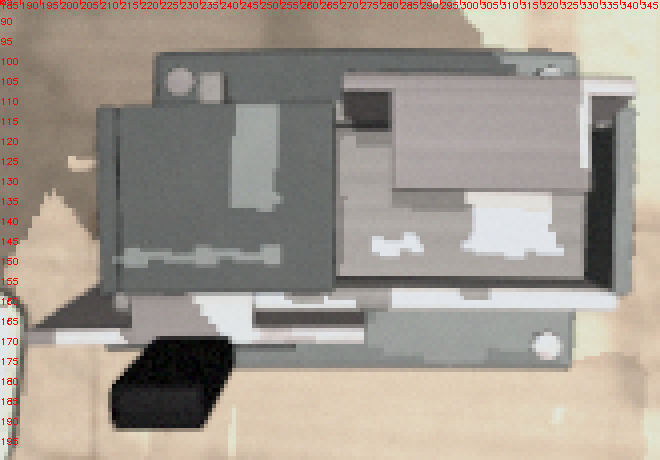

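```bash
python3 - <<'E'
from h import *
np.set_printoptions(precision=1,suppress=True)
set_gripper(0)
def tip(x,z,y=-25): return RS.apply([x,y,0])+[S[0],S[1],z+env.tips_ahead]
def sx(s): 
    l=RS.inv().apply(s['tool_pos']-[S[0],S[1],0]); return l-[0,0,env.tips_ahead]
print(env.tips_ahead)
env.move_l(tip(0,215),QU,rate=150)
env.move_l(tip(90,215),QU,rate=150)
print(env.move_l(tip(90,170),QU,rate=100,f_stop=6))
s=env.read_state(); print(s['time_s'],sx(s),s['force'])
cv2.imwrite('pics/g7.png',viewer.camera('wrist')); cv2.imwrite('pics/g7s.png',viewer.camera('side'))
E
python3 cr.py pics/g7s.png 240 100 350 230 5 pics/g7sc.png
```

```text
80.0
False
19.075 [ 90.  -25.1 170.1] [-0.8 -0.2  0.4]
```

View pics/g7.png

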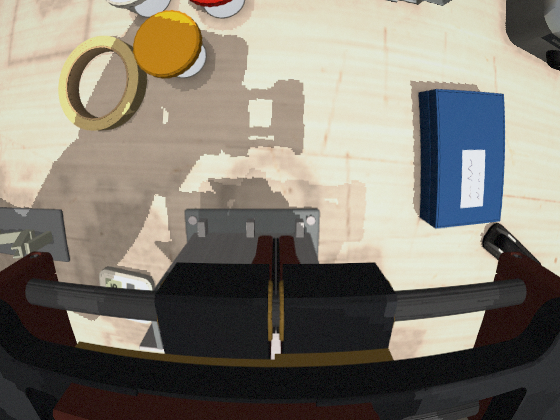

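View pics/g7sc.png

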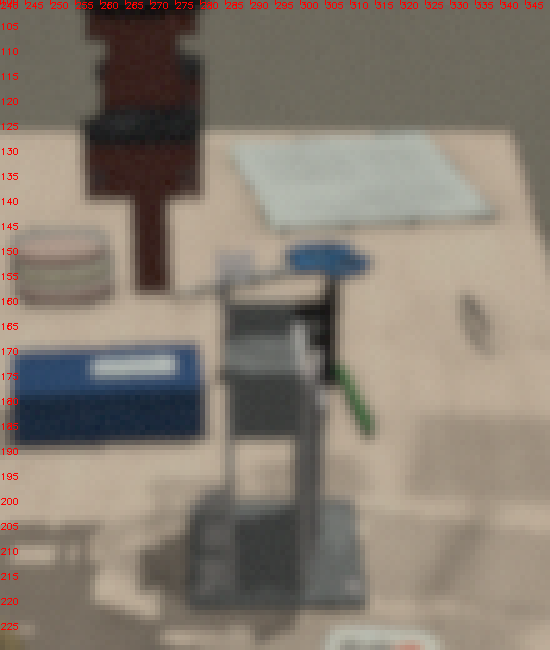

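```bash
python3 - <<'E'
from h import *
np.set_printoptions(precision=1,suppress=True)
def tip(x,z,y=-25): return RS.apply([x,y,0])+[S[0],S[1],z+env.tips_ahead]
def sx(s): 
    l=RS.inv().apply(s['tool_pos']-[S[0],S[1],0]); return l-[0,0,env.tips_ahead]
def c(th,r=28): return 47-r*np.cos(th)+2*np.sin(th)+10, 149+r*np.sin(th)+2*np.cos(th)
print(env.move_l(tip(c(1.45)[0],171),QU,rate=70,f_stop=12)); s=env.read_state(); print(sx(s),s['force'])
for th in (1.35,1.1,.85,.6,.4,.2):
    r=env.move_l(tip(*c(th)),QU,rate=50,f_stop=12); s=env.read_state(); print(th,r,s['time_s'],sx(s),c(th),s['force'])
    if r: break
else:
    cv2.imwrite('pics/g8.png',viewer.camera('wrist')); cv2.imwrite('pics/g8s.png',viewer.camera('side'))
E
python3 cr.py pics/g8s.png 240 100 350 230 5 pics/g8sc.png
```

```text
False
[ 55.5 -25.1 171.3] [-0.2  0.3 -0.6]
1.35 False 20.0917 [ 53.1 -25.1 177.2] (np.float64(52.819259477048156), np.float64(176.75826739333255)) [-0.7  0.4  0.1]
1.1 False 20.3833 [ 45.6 -24.9 174.6] (np.float64(46.081723320206706), np.float64(174.86099832457134)) [ 0.5 -0.6  0.6]
0.85 False 20.675 [ 39.6 -24.9 171. ] (np.float64(40.02303272550108), np.float64(171.35581763569814)) [-0.3 -0.4 -0.2]
0.6 False 20.9667 [ 34.6 -24.9 166.1] (np.float64(35.01988772931908), np.float64(166.46066048488035)) [-0.5 -0.   0.2]
0.4 False 21.225 [ 31.6 -24.9 161.4] (np.float64(31.989128852536517), np.float64(161.745835572648)) [ 0.8 -0.3 -0.2]
0.2 False 21.4833 [ 29.7 -24.9 156.1] (np.float64(29.955474482035356), np.float64(156.5228744179442)) [-0.6 -0.6  0.4]
```

View pics/g8sc.png

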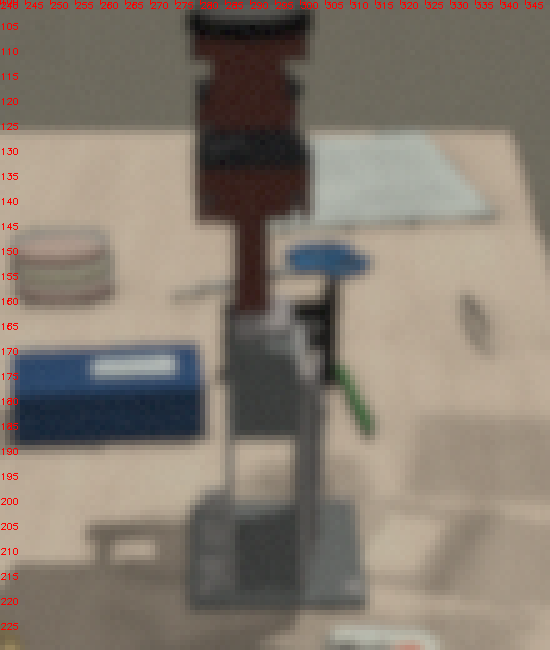

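```bash
python3 - <<'E'
from h import *
import json
np.set_printoptions(precision=1,suppress=True)
def tip(x,z,y=-25): return RS.apply([x,y,0])+[S[0],S[1],z+env.tips_ahead]
def sx(s): 
    l=RS.inv().apply(s['tool_pos']-[S[0],S[1],0]); return l-[0,0,env.tips_ahead]
for a in ((26,154),(22,147)):
    r=env.move_l(tip(*a),QU,rate=25,f_stop=6); s=env.read_state(); print(r,s['time_s'],sx(s),s['force'])
env.move_l(s['tool_pos']+[0,0,80],rate=120)
env.reach(tcp(-30,0,135)+[0,0,130],QU); env.hold(.2)
s=env.read_state(); print(s['time_s'])
json.dump({k:list(map(float,s[k])) for k in('tool_pos','orientation')},open('g9.json','w'))
cv2.imwrite('pics/g9.png',viewer.camera('wrist')); cv2.imwrite('pics/g9s.png',viewer.camera('side'))
E
python3 cr.py pics/g9s.png 250 140 340 230 6 pics/g9sc.png
python3 cr.py pics/g9.png 185 85 350 200 4 pics/e9.png
```

```text
False 21.925 [ 25.8 -25.  153.9] [-1.5  0.1  0.5]
True 22.1917 [ 24.7 -25.2 151.3] [-1.4  0.3  6. ]
23.6583
```

View pics/e9.png

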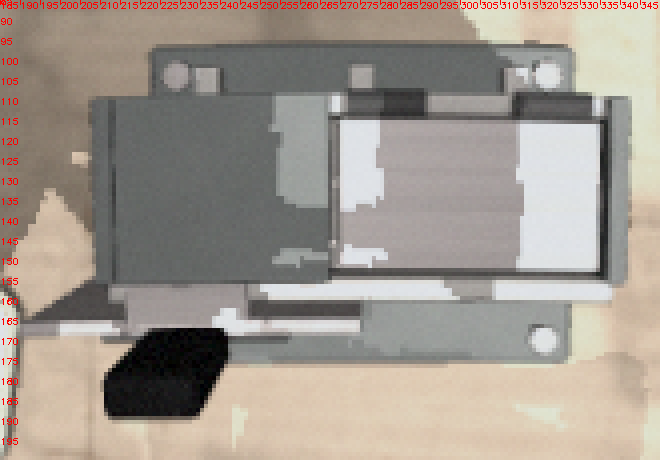

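View pics/g9sc.png

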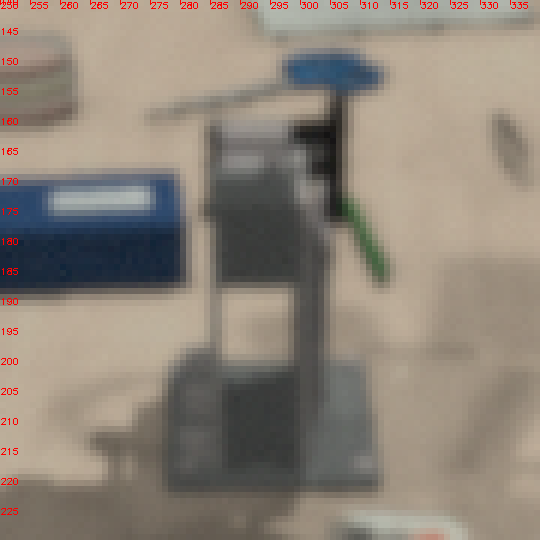

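```bash
python3 - <<'E'
from h import *
np.set_printoptions(precision=1,suppress=True)
def tip(x,z,y=-25): return RS.apply([x,y,0])+[S[0],S[1],z+env.tips_ahead]
def sx(s): 
    l=RS.inv().apply(s['tool_pos']-[S[0],S[1],0]); return l-[0,0,env.tips_ahead]
env.move_l(tip(21,215),QU,rate=150)
env.move_l(tip(21,157),QU,rate=120,f_stop=10)
r=env.move_l(tip(21,147),QU,rate=20,f_stop=12); s=env.read_state(); print(r,s['time_s'],sx(s),s['force'])
env.move_l(s['tool_pos']+[0,0,80],rate=120)
env.reach(tcp(-30,0,135)+[0,0,130],QU); env.hold(.3)
s=env.read_state(); print(s['time_s'],s['force'])
cv2.imwrite('pics/h9.png',viewer.camera('wrist')); cv2.imwrite('pics/h9t.png',viewer.camera('top'))
ws=lambda l:RS.apply(np.array(l,float)*[1,1,0])+[S[0],S[1],l[2]]
for l in [(9,-55,151),(9,5,151),(47,5,151),(-16.5,52,195),(-16.5,32,195),(-8.5,84,139)]: print(l,proj('wrist',ws(l),s)+.5)
E
python3 cr.py pics/h9.png 185 85 350 200 4 pics/e10.png
```

```text
True 25.5917 [ 21.5 -25.2 151.2] [-1.5  0.1  9. ]
27.15 [-0.4 -0.1 -0.1]
(9, -55, 151) [334.5 152.2]
(9, 5, 151) [269.6 151.5]
(47, 5, 151) [269.6 110.2]
(-16.5, 52, 195) [210.5 188. ]
(-16.5, 32, 195) [235.  187.8]
(-8.5, 84, 139) [189.7 169.5]
```

View pics/e10.png

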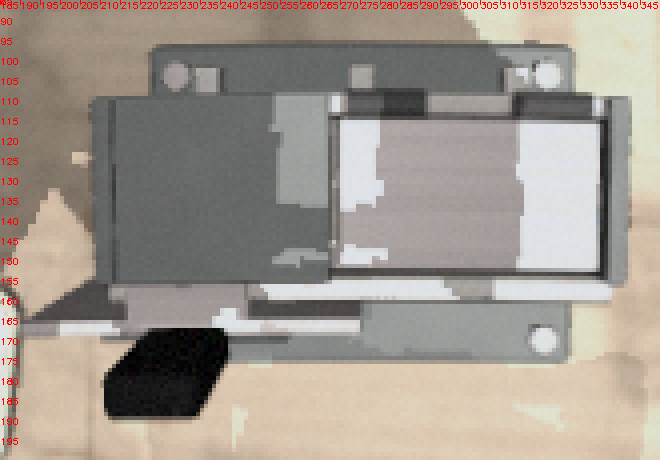

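View pics/h9t.png

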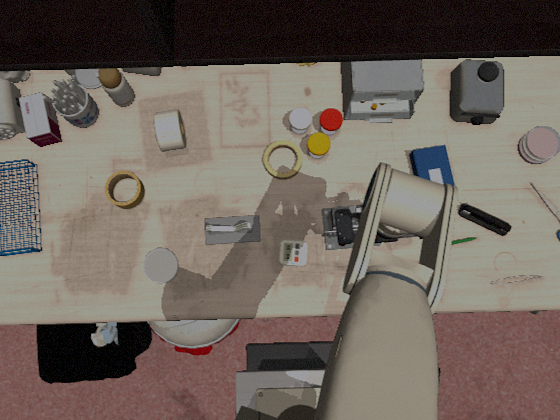

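```bash
python3 -c "
from station import workorder
print(workorder.sign_off())"
```

```text
the job is handed in; nothing more can be done
None
```

The carrier hangs against the end stop with its hook behind the lip, the cover is shut over the window, and the job is handed in. The robot's clock read about 27 s, against the 54 s limit.

**Carrier:** I took it by the handle (19.7 mm grip width against the 20 mm handle) and corrected a tilt of about 2° seen in the wrist picture. Lowered at the window, it touched at z of about 134 mm (nominal 135). Slid along the rail, it met the end stop at y = 42.7 mm (nominal 42). After release, the handle and plate corners were within about 2 pixels of where they should be at the end stop.

**Cover:** I pushed it over from behind with the closed fingers and pressed it twice. The fingertips stopped at z = 151.2 mm under about 9 N (nominal 151). In the last wrist picture its edges lie where a level cover's should, within about a pixel. The tab itself is hidden, so that it dropped behind the lip follows from the cover being level, not from seeing it.

**Other things:** The tape roll, timer and dish are at the same pixels as at the start, and at hand-in the gripper was clear of everything, with the force reading near zero.

**Disagreement:** The stand's base measured about 3 mm off in x from where the carrier's position put it. I went by the carrier itself, and the grasp came out right.

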